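# Stamp a sample tag with the mallet

### The arm

A 6-joint arm with a two-finger parallel gripper is mounted at the origin on the work surface. World frame = base frame: x ahead of the robot, y to its left, z up, the work surface at z = 0. Lengths are in m, angles in rad, forces in N, time in s.
With the tool pointing down it reaches from about 0.375 to 0.975 m from the base axis. Payload 3.8 kg.
Tool frame: the origin (TCP) lies midway between the tips of the shut fingers; the grasp point (between the pads) lies 19 mm behind it; z points along the fingers, y is the line along which they close (so a half turn about z gives the same grasp; the last joint's range is limited). The gripper opens to 85 mm and grips with 20 to 120 N. Pads are 22 mm wide; open, the fingers measure 114 mm over their backs; the gripper's body (76 mm by 85 mm) begins 54 mm behind the grasp point. The pads swing forward as they close: fully open they stand 13 mm farther back than shut.
Start: joints at [1.138, 0.264, 1.604, -0, 1.274, -0.037], TCP at [0.26, 0.623, 0.231] pointing down, gripper open.
Joint ranges: [-2.63, 2.63], [-0.94, 2.18], [0.31, 2.57], [-1.31, 4.45], [0, 2.66], [-2.55, 2.55]. Speed limits (rad/s): [2.57, 2.57, 3.14, 3.14, 3.14, 3.14].

### API

Orientations are given as a unit quaternion [w, x, y, z].
In Python, from workcell import ctrl gives the robot as it stands. The module is installed in compiled form; this text tells all that it offers.
- The arm moves only by the shell command python3 -m jog 'ROWS' [FORCE]. ROWS is text: rows parted by semicolons, each of 5 numbers parted by spaces: the opening, from -1 (shut) to 1 (fully open), then the shift along the tool's x, y, z in mm, then the turn about the tool's z in degrees. In form: fingers tx ty tz turn; .... A call has 1 to 20 rows; each row shifts and turns the commanded pose from where the row before left it, along the tool's axes as they then stand; what a row does not reach is not made up. A row lasts 1/8 s, in which the tool goes at most 62.5 mm and 10.7 degrees, less where a joint would pass 70% of its speed; a pose out of reach is approached as far as the arm can. A call with a gripper value outside its range is refused whole. The fingers move at their own pace and stop on an object; FORCE is the grip in N (left out, the last holds). Time passes only in rows, so rows that do not move let the fingers close. It gives the time, the measured TCP pose, the force, the opening and the grip force at its end, in the units of the state.
- ctrl.state(): the state, without advancing time (a new reading comes with each control period).
- ctrl.get_image(name): name is "side" or "top" or "wrist"; returns (picture, depth): 420x560x3 uint8, blue, green, red; 420x560 float32, m along the optical axis (not along the pixel's ray), 0 where there is no reading.
- ctrl.camera_info(name): a dict with "fx", "fy", "cx", "cy" (pixels), "cam_to_world" (4x4, takes a point from camera to world coordinates); the wrist camera has in their place "mount" (4x4, takes a point from camera to tool coordinates, whose origin is the TCP and whose axes are the flange's). Camera axes: x right, y down, z forward; pixel columns grow to the right and rows downward; lengths in m; the calibration is good to about 2 mm. A picture is of the moment at which its call begins: read the wrist's pose just before it. camera_info takes no time and is no camera call.
- ctrl.hand_in(): hands the job in; it is judged then, once.
The state is a dict: "time_s": time; "joints": joint angles; "joint_velocities": joint speeds; "effort": joint torques, N m; "eef_pos": TCP position; "orientation": TCP orientation; "contact_force": force on the tool from outside, world axes, zero at the start; "ft_torque": the same for the moment, N m; "opening": finger opening in m; "grasp_force": force on a finger pad.
Only numpy, scipy, OpenCV 4.12 (cv2) and the standard library are available. Lean on these libraries where they do the work, as an engineer would, in place of code of your own. Each camera call takes 0.05 s, during which the arm holds its last target. There are 200 camera calls.

### The job

Mark the metal sample tag in the marking jig: swing the raised press arm gently down until it rests fully on its stop, then take the mallet and knock the sprung plunger down with a brisk blow of the mallet's face (a slow push leaves no mark). Finally stand the mallet back on its cork mat, head down on its face as it stood, leaving the arm down, the plunger sprung back up, and the bottle and the two tins where they are.

Things in the scene. Friction and masses are not known exactly. Their poses are not given: they have to be found in the camera images.
- jig: marking jig, fixed to the bench: grey base plate 240 x 120 x 18 mm with a steel anvil carrying the tag. Origin: centre of the base's underside, on the bench; x along the base from the arm's tab end to its hinge end, y along the hinge axis, z up.
- press_hinge (a point): point on the press arm's hinge axis, middle of the arm, 100 mm towards +x of the jig's origin and 50 mm above the bench. The hinge axis is the jig's y. The arm is an aluminium plate 12 mm thick, hinged in its mid-plane, 76 mm wide out to 150 mm from the hinge, then a tab 44 mm wide out to 205 mm. A guide tube (38 mm in diameter, 30 mm tall) stands on its upper side 90 mm from the hinge.
- press_arm (a joint): angle of the press arm in rad: 0 = down on its stop, level; grows as the arm is raised (1.4 at most). The hinge is stiff: the arm stays where it is left and needs about 3 to 6 N at the tab to swing down.
- press_tab (a point): middle of the tab's upper face, 180 mm from the hinge, 25 mm short of the tab's end; its z is normal to the arm, its -x points to the free end.
- plunger (a joint): how far the sprung plunger is pressed, in m: 0 = up, 0.030 = fully down. Its spring resists with 5 N at the top and 10 N fully down and lifts it back. The tag is marked when the mallet drives the plunger past 14 mm while it still moves down faster than 0.05 m/s, so aim the blow at or beyond the bottom of the travel.
- plunger_top (a point): centre of the plunger's flat round steel cap (34 mm in diameter, 12 mm thick), on its top face; with the arm down it is 130 mm above the bench, 10 mm towards the jig's +x from its origin, and faces up. z is the plunger's axis, away from the arm.
- mallet: mallet: grey rubber barrel head (46 mm in diameter, 85 mm tall, axis = z) and a round wooden handle (22 mm thick) that leaves the barrel level at 42 mm height and reaches 141 mm from the axis towards -x. It stands on its lower face. About 0.5 kg. Origin: centre of the lower face; z up along the barrel. Grip the barrel from above, closing along y.
- mallet_face (a point): centre of the mallet's lower striking face (same point as the mallet's origin).
- mat: cork mat 140 x 140 x 4 mm fixed on the bench, on which the mallet stands. Origin: centre of its underside, on the bench.
- reagent: glass reagent bottle, 68 mm in diameter, 150 mm tall, a bystander. Origin: centre of its underside.
- tin_a: round aluminium sample tin, 72 mm in diameter, 45 mm tall, a bystander. Origin: centre of its underside.
- tin_b: second sample tin, the same as the first, a bystander. Origin: centre of its underside.
Things that resemble listed ones, but are neither listed nor needed, are in the scene too. Of the things that look like the mallet, the middle-sized one is meant.

How it is judged:
By the outcome, as a careful person would: the job done as asked, in the order asked, and still so for the second after the job is handed in, with the robot touching nothing.
It also fails if it takes over 64 s, if anything falls off the work surface, if the arm or the gripper's body presses on something with over 40 N, if the wrist force passes 120 N, or if a joint passes its speed limit or range.

## Working session

There is one attempt and no reset: what is moved stays moved. The work goes in short steps, Python scripts to look and compute and a shell command to move; the robot and the scene stay as the last step left them, time stands still between calls to the robot, and variables do not carry over. Pictures are saved under pics/ and viewed, at most 10 in all, crops included, and the job is handed in when it is done.

```bash
mkdir -p pics
cat > h.py <<'E'
import numpy as np,cv2
from workcell import ctrl
from scipy.spatial.transform import Rotation as R
def T(name,st=None):
    i=ctrl.camera_info(name)
    if name!='wrist': return i,np.array(i['cam_to_world'])
    s=st or ctrl.state(); M=np.eye(4); q=s['orientation']
    M[:3,:3]=R.from_quat([q[1],q[2],q[3],q[0]]).as_matrix(); M[:3,3]=s['eef_pos']
    return i,M@np.array(i['mount'])
def cloud(name):
    st=ctrl.state(); im,d=ctrl.get_image(name); i,M=T(name,st)
    v,u=np.mgrid[:420,:560]
    P=np.stack([(u-i['cx'])/i['fx']*d,(v-i['cy'])/i['fy']*d,d],-1)@M[:3,:3].T+M[:3,3]
    P[d==0]=np.nan
    return im,P
E
python3 - <<'E'
from h import *
for n in('top','side','wrist'):
    im,P=cloud(n); cv2.imwrite(f'pics/{n}0.png',im); np.savez(f'{n}0.npz',im=im,P=P)
    i,M=T(n); print(n,i['fx'],M.round(3).tolist())
a=cv2.imread('pics/top0.png');b=cv2.imread('pics/side0.png')
print(ctrl.state())
E
```

```text
top 391.7852140503066 [[-0.026, -0.993, 0.117, 0.509], [-0.999, 0.028, 0.016, -0.009], [-0.019, -0.117, -0.993, 1.111], [0.0, 0.0, 0.0, 1.0]]
side 381.2802893562764 [[0.961, -0.2, 0.191, 0.423], [-0.276, -0.69, 0.669, -0.763], [-0.002, -0.695, -0.719, 0.903], [0.0, 0.0, 0.0, 1.0]]
wrist 356.96658190397784 [[0.386, 0.891, 0.24, 0.199], [0.923, -0.372, -0.102, 0.649], [-0.002, 0.261, -0.965, 0.372], [0.0, 0.0, 0.0, 1.0]]
{'time_s': 0.15, 'joints': array([ 1.13813364e+00,  2.64582851e-01,  1.60511452e+00,  2.46776757e-05,
        1.27370453e+00, -3.69039198e-02]), 'joint_velocities': array([-5.14869933e-05, -2.58285401e-03, -4.30222254e-03,  1.07498586e-03,
        2.38292180e-03,  2.14473515e-04]), 'effort': array([ 3.40824581e-04, -5.15902805e+01, -3.67962062e+01,  1.06186675e-05,
        8.07504257e-03,  1.29420357e-06]), 'eef_pos': array([0.25996523, 0.62228656, 0.2302169 ]), 'orientation': array([-2.21916256e-04,  1.96594014e-01,  9.80484561e-01, -8.77062045e-04]), 'contact_force': array([-0.09696881,  1.05642655, -1.16163061]), 'ft_torque': array([-0.01513327,  0.01001298, -0.05572875]), 'grasp_force': 0.0, 'opening': 0.08543996814129882}
```

View pics/top0.png

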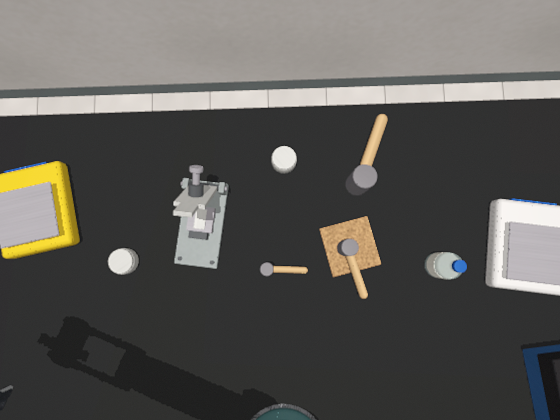

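View pics/side0.png

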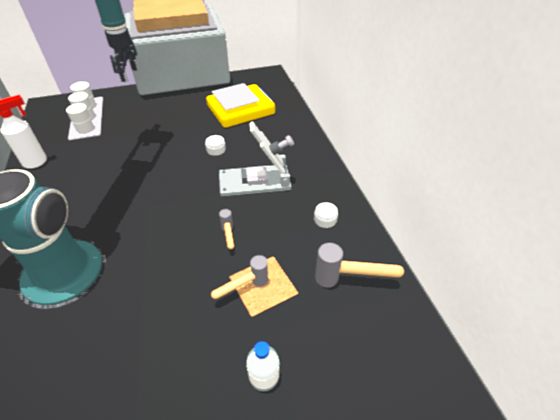

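The top view shows three mallet-like things: large (365,177), small (267,269), and middle-sized (349,247), which stands on the cork mat and so is the one meant. The jig is at about (202,222) with its arm raised and the hinge at the image top. The tins are at (284,159) and (123,261), the bottle at (445,265). The side view agrees: middle mallet (259,272), jig (255,180).

Run:
```python
from h import *
z=np.load('top0.npz');s=np.load('side0.npz')
a=cv2.resize(z['im'][200:310,240:390],None,fx=2.6,fy=2.6,interpolation=2)
b=cv2.resize(s['im'][110:310,205:345],(400,572)[::1],interpolation=2)[:572]
a=cv2.copyMakeBorder(a,0,572-a.shape[0],0,0,0); 
c=cv2.resize(z['im'][155:275,150:250],(343,286)[::1],interpolation=2); a[286:572,:343]=c
cv2.imwrite('pics/crop1.png',np.hstack([a,b]))
for n,D in(('top',z),('side',s)):
    P=D['P'];im=D['im'];X,Y,Z=[P[...,k] for k in range(3)]
    print(n,'bench z',np.nanmedian(Z[(np.abs(Z)<.03)]))
    def blob(mask,lab):
        k,l,st,c=cv2.connectedComponentsWithStats(mask.astype(np.uint8))
        for j in range(1,k):
            if st[j,4]>25:
                p=P[l==j]; r=cv2.minAreaRect(p[:,:2].astype(np.float32)*1000)
                print(lab,'px',c[j].round(),st[j,4],'mean',p.mean(0).round(4),'zmax',p[:,2].max().round(4),'rect',np.round(r[0],1),np.round(r[1],1),round(r[2],1))
    R_=(X>.3)&(X<.85)&(Y>-.35)&(Y<.4)
    blob(R_&(Z>.012)&(Z<.026),'z18')
    blob(R_&(Z>.03),'z>30')
    blob(R_&(Z>.075)&(Z<.1),'z75-100')
    hsv=cv2.cvtColor(im,cv2.COLOR_BGR2HSV)
    blob(R_&(hsv[...,1]>100)&(hsv[...,0]<25)&(hsv[...,2]>90)&(Z<.02),'brown low')
    blob(R_&(hsv[...,1]>70)&(hsv[...,0]<25)&(hsv[...,2]>90)&(Z>.03),'handle')
```

```text
top bench z 0.0020810678527344306
z18 px [209. 182.] 28 mean [0.726  0.1873 0.0198] zmax 0.0235 rect [726.6 188.3] [52.3  4.9] 81.3
z18 px [202. 238.] 1899 mean [0.5664 0.2077 0.0199] zmax 0.026 rect [610.3 211.3] [120.8 239. ] 81.5
z18 px [136. 261.] 29 mean [0.5092 0.3946 0.019 ] zmax 0.026 rect [510.8 395.2] [44.4  8.5] 0.5
z>30 px [366. 166.] 1094 mean [ 0.7429 -0.2408  0.0938] zmax 0.1254 rect [ 768.6 -246.5] [ 63.8 185.3] 74.4
z>30 px [284. 158.] 498 mean [ 0.7815 -0.0257  0.0454] zmax 0.0528 rect [782.9 -26.2] [67.5 67. ] 88.6
z>30 px [198. 203.] 2044 mean [0.6507 0.2    0.1137] zmax 0.2369 rect [652.4 192.1] [178.6 123. ] 4.7
z>30 px [353. 263.] 664 mean [ 0.4875 -0.1988  0.0693] zmax 0.0967 rect [ 476.1 -210. ] [162.6  45.3] 21.8
z>30 px [132. 260.] 67 mean [0.5107 0.3961 0.0396] zmax 0.0509 rect [509.6 395.2] [40.9  9.4] 0.2
z>30 px [281. 269.] 361 mean [ 0.4776 -0.0085  0.0523] zmax 0.0746 rect [478.1 -16.5] [125.9  34. ] 88.5
z75-100 px [373. 145.] 137 mean [ 0.8019 -0.2673  0.0767] zmax 0.0808 rect [ 800.7 -266.9] [ 16.7 106.7] 69.5
z75-100 px [355. 185.] 53 mean [ 0.692
[... 2031 characters left out ...]
max 0.1 rect [698.7 197.4] [78.3 23. ] 67.7
z75-100 px [259. 263.] 240 mean [ 0.5311 -0.1905  0.0881] zmax 0.0934 rect [ 532.  -186.6] [47.2 41.8] 75.7
z75-100 px [329. 267.] 143 mean [ 0.7019 -0.2501  0.0871] zmax 0.0999 rect [ 712.4 -245.5] [34.6 76.8] 71.2
brown low px [266. 290.] 1261 mean [ 0.5403 -0.2219  0.0042] zmax 0.0137 rect [ 537.5 -206.6] [145.8 132.4] 13.4
brown low px [234. 277.] 117 mean [ 0.4663 -0.1553  0.0026] zmax 0.01 rect [ 452.1 -162.2] [135.9  27.7] 26.3
handle px [361. 272.] 203 mean [ 0.786  -0.2731  0.063 ] zmax 0.1007 rect [ 793.3 -265.5] [ 29.4 127.5] 69.2
handle px [236. 286.] 100 mean [ 0.4629 -0.2161  0.0493] zmax 0.0809 rect [ 456.8 -216.2] [119.6  19.7] 21.2
```

View pics/crop1.png

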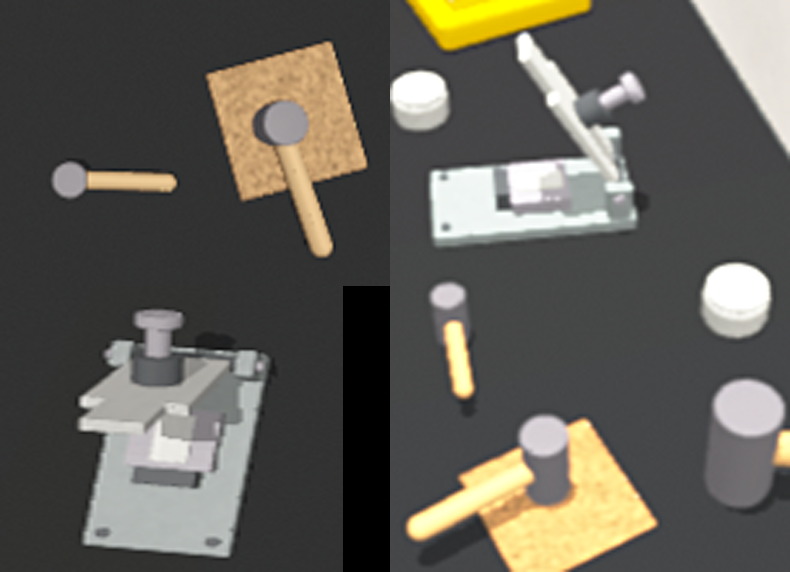

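The crop confirms it: the middle-sized mallet stands on the cork mat, head at top-view px (349,247), handle towards (362,293). The smaller one lies to its left and the larger one is beyond. The press arm leans up at roughly 60°. Next I'll fit its angle and compute the approach in tool axes.

```bash
cat >> h.py <<'E'
JO=np.array([.6106,.2120,0]);th=np.deg2rad(-8.4)
JR=np.array([[np.cos(th),-np.sin(th),0],[np.sin(th),np.cos(th),0],[0,0,1]])
def jig(p): return (p-JO)@JR
def rel(target,yaw_y=None):
    s=ctrl.state();q=s['orientation'];M=R.from_quat([q[1],q[2],q[3],q[0]]).as_matrix()
    y=np.degrees(np.arctan2(M[1,1],M[0,1])); print('tool yaw_y',y.round(2),'shift(mm,tool)',(M.T@(np.array(target)-s['eef_pos'])*1000).round(1),'tilt',M[:,2].round(4))
E
python3 - <<'E'
from h import *
for n in('top','side'):
    D=np.load(n+'0.npz');Q=jig(D['P']);im=D['im']
    m=(np.abs(Q[...,1])<.036)&(Q[...,2]>.08)&(Q[...,2]<.26)&(np.abs(Q[...,0])<.2)
    q=Q[m]; 
    a=np.arctan2(q[:,2]-.05,.1-q[:,0]); r=np.hypot(q[:,2]-.05,.1-q[:,0])
    for lo,hi in((.155,.17),(.17,.19),(.19,.215)):
        k=(r>lo)&(r<hi)&(a<1.5); print(n,lo,k.sum(),np.percentile(a[k],[5,25,50,75,95]).round(3),'y',np.percentile(q[k][:,1],[5,50,95]).round(4),'zmax',q[k][:,2].max().round(4))
# plunger cap
    k=(Q[...,0]>.1)&(Q[...,2]>.12)&(np.abs(Q[...,1])<.03);print('cap',np.nanmean(Q[k],0))
h=.05
for t in np.linspace(1.1,0,12):
    c,s=np.cos(t),np.sin(t); print(round(t,2),'tab jig x,z mm',np.round([100-180*c+6*s,50+180*s+6*c],1))
print('approach'); rel(JO+JR@np.array([.06,0,.30]))
E
```

```text
top 0.155 47 [1.084 1.112 1.115 1.117 1.12 ] y [-0.0223 -0.0026  0.0179] zmax 0.2023
top 0.17 75 [1.079 1.106 1.109 1.112 1.115] y [-0.0228 -0.0038  0.0172] zmax 0.2198
top 0.19 144 [1.055 1.073 1.095 1.105 1.11 ] y [-0.0222 -0.0023  0.0176] zmax 0.2369
cap [ 0.11636228 -0.00323772  0.17217672]
side 0.155 28 [1.051 1.082 1.109 1.115 1.117] y [-0.0235 -0.0175  0.0157] zmax 0.202
side 0.17 41 [1.053 1.082 1.105 1.11  1.112] y [-0.0212 -0.0168  0.0142] zmax 0.2196
side 0.19 57 [1.051 1.068 1.087 1.104 1.108] y [-0.0215 -0.0096  0.0207] zmax 0.2349
cap [ 0.72651251 -0.00075544  0.36128137]
1.1 tab jig x,z mm [ 23.7 213.1]
1.0 tab jig x,z mm [  7.8 204.7]
0.9 tab jig x,z mm [ -7.2 194.7]
0.8 tab jig x,z mm [-21.1 183.3]
0.7 tab jig x,z mm [-33.8 170.5]
0.6 tab jig x,z mm [-45.2 156.6]
0.5 tab jig x,z mm [-55.1 141.6]
0.4 tab jig x,z mm [-63.5 125.6]
0.3 tab jig x,z mm [-70.2 108.9]
0.2 tab jig x,z mm [-75.2  91.6]
0.1 tab jig x,z mm [-78.5  73.9]
0.0 tab jig x,z mm [-80.  56.]
approach
tool yaw_y 67.32 shift(mm,tool) [-539.8 -228.7  -69.4] tilt [-8.0e-04 -1.6e-03 -1.0e+00]
```

```bash
sed -i 's/\.6106,\.2120/.6103,.2100/' h.py
python3 -m jog '-1 0 0 -35 -7.15;-1 0 0 -35 -7.15;-1 -33.4 -25.5 0 0;-1 -33.4 -25.5 0 0;-1 -33.4 -25.5 0 0;-1 -33.4 -25.5 0 0;-1 -33.4 -25.5 0 0;-1 -33.4 -25.5 0 0;-1 -33.4 -25.5 0 0;-1 -33.4 -25.5 0 0;-1 -33.4 -25.5 0 0;-1 -33.4 -25.5 0 0;-1 -33.4 -25.5 0 0;-1 -33.4 -25.5 0 0;-1 -33.4 -25.5 0 0;-1 -33.4 -25.5 0 0;-1 0 0 0 0' 40
python3 -c "
from h import *
print(jig(ctrl.state()['eef_pos']))
rel(JO+JR@np.array([.04,0,.225]))"
```

```text
time_s: 2.28
eef_pos: [0.6723, 0.1988, 0.3001]
orientation: [-0.0, 0.075, 0.997, -0.001]
contact_force: [-0.1, -0.3, -0.5]
opening: -0.0001
grasp_force: 0.0
[ 0.06298701 -0.00204695  0.30009648]
tool yaw_y 81.41 shift(mm,tool) [22.9  2.1 75.1] tilt [-0.001  -0.0011 -1.    ]
```

```bash
python3 -m jog '-1 4 2 22 0;-1 4 0 22 0;-1 4 0 22 0;-1 3 0 21 0;-1 7 0 0 0;-1 6.3 0 0 0;-1 8 0 4.2 0;-1 7.9 0 4.2 0;-1 7.5 0 5 0;-1 7.5 0 5 0;-1 7 0 5.7 0;-1 6.9 0 5.7 0;-1 6.4 0 6.4 0;-1 6.3 0 6.4 0;-1 5.7 0 7 0;-1 5.7 0 7 0;-1 0 0 0 0'
python3 -c "
from h import *
print(jig(ctrl.state()['eef_pos']))
im,P=cloud('side');cv2.imwrite('pics/side1.png',cv2.resize(im[80:220,180:350],(680,560)))"
```

```text
time_s: 4.4
eef_pos: [0.5736, 0.2172, 0.1562]
orientation: [-0.001, 0.073, 0.997, -0.001]
contact_force: [-0.0, 0.1, 0.5]
opening: -0.0
grasp_force: 0.0
[-0.0373859   0.0017963   0.15617449]
```

View pics/side1.png

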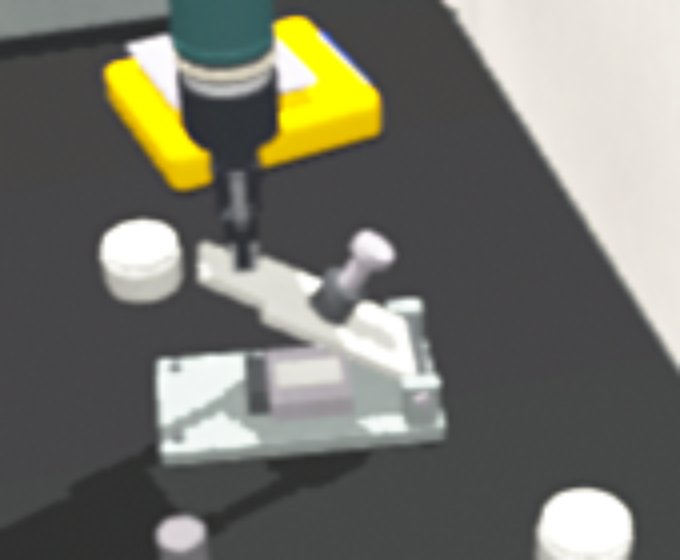

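The picture shows the fingertips on the tab (crop px 245,262) with the arm about half down, following well. I'll continue the arc more slowly.

```bash
python3 -m jog '-1 3.3 0 5 0;-1 3.3 0 5 0;-1 3.3 0 5 0;-1 2.8 0 5.3 0;-1 2.8 0 5.3 0;-1 2.8 0 5.4 0;-1 2.2 0 5.6 0;-1 2.2 0 5.6 0;-1 2.2 0 5.5 0;-1 1.7 0 5.8 0;-1 1.7 0 5.8 0;-1 1.6 0 5.7 0;-1 1.1 0 5.9 0;-1 1.1 0 5.9 0;-1 1.1 0 5.9 0;-1 0.5 0 4 0;-1 0.5 0 4 0;-1 0.5 0 4 0;-1 0 0 2 0;-1 0 0 0 0'
python3 -m jog '-1 0 0 2 0;-1 0 0 2 0;-1 0 0 0 0'
python3 -c "
from h import *
print(jig(ctrl.state()['eef_pos']),ctrl.state()['contact_force'])"
```

```text
time_s: 6.95
eef_pos: [0.5405, 0.2226, 0.0607]
orientation: [-0.0, 0.073, 0.997, -0.0]
contact_force: [0.9, -0.2, -0.4]
opening: -0.0001
grasp_force: 0.0
time_s: 7.32
eef_pos: [0.5405, 0.2226, 0.0568]
orientation: [-0.0, 0.073, 0.997, -0.0]
contact_force: [-0.5, 0.4, -0.2]
opening: 0.0
grasp_force: 0.0
[-0.07089818  0.0022879   0.0567535 ] [-0.49644872  0.42187587 -0.19875893]
```

```bash
python3 -m jog '-1 0 0 0.6 0;-1 0 0 0.6 0;-1 0 0 0 0'
python3 -m jog '-1 0 0 0.6 0;-1 0 0 0.6 0;-1 0 0 0 0'
```

```text
time_s: 7.7
eef_pos: [0.5407, 0.2227, 0.056]
orientation: [-0.0, 0.073, 0.997, -0.0]
contact_force: [-1.7, -1.0, 3.8]
opening: 0.0001
grasp_force: 1.3
time_s: 8.07
eef_pos: [0.5407, 0.2227, 0.056]
orientation: [-0.0, 0.073, 0.997, -0.0]
contact_force: [-4.1, -2.1, 10.3]
opening: 0.0005
grasp_force: 4.9
```

The arm is on its stop: z stays at 56.0 mm while the force rises past the hinge's 6 N. Next, to the mallet.

```bash
python3 -m jog '-1 0 0 -48.5 0;-1 0 0 -48.5 0;-1 0 0 -48.5 -8.3;-1 0 0 -48.5 -8.3;1 0 0 0 -8.3;1 10.5 -32.55 0 0;1 10.5 -32.55 0 0;1 10.5 -32.55 0 0;1 10.5 -32.55 0 0;1 10.5 -32.55 0 0;1 10.5 -32.55 0 0;1 10.5 -32.55 0 0;1 10.5 -32.55 0 0;1 10.5 -32.55 0 0;1 10.5 -32.55 0 0;1 10.5 -32.55 0 0;1 10.5 -32.55 0 0;1 0 0 0 0;1 0 0 0 0'
python3 - <<'E'
from h import *
im,P=cloud('wrist');cv2.imwrite('pics/w1.png',im)
X,Y,Z=[P[...,k] for k in range(3)]
for n,P in (('w',P),('top',cloud('top')[1])):
    Z=P[...,2];near=np.hypot(P[...,0]-.53,P[...,1]+.19)<.04
    m=near&(Z>.082)&(Z<.1); p=P[m]; print(n,m.sum(),p.mean(0).round(4),np.median(p[:,2]),cv2.minEnclosingCircle(p[:,:2].astype(np.float32)))
    d=np.hypot(P[...,0]-.531,P[...,1]+.188); m=(d>.035)&(d<.15)&(Z>.04)&(Z<.07)&(P[...,0]<.52); p=P[m]
    if len(p)>20: print('handle',p.mean(0),cv2.fitLine(p[:,:2].astype(np.float32),1,0,.01,.01).ravel(), np.degrees(np.arctan2(*(p.mean(0)[:2]-[.531,-.188])[::-1])))
# jig arm check
Q=jig(P);m=(np.abs(Q[...,1])<.015)&(np.abs(Q[...,0]+.08)<.02);print('tab z',np.nanmedian(Q[m][:,2]))
m=(np.hypot(Q[...,0]-.01,Q[...,1])<.03)&(Q[...,2]>.115);print('cap',np.nanmean(Q[m],0),m.sum(),cv2.minEnclosingCircle(Q[m][:,:2].astype(np.float32)))
rel([.531,-.1875,.06])
E
```

```text
time_s: 10.45
eef_pos: [0.5308, -0.1873, 0.2483]
orientation: [-0.0, -0.143, 0.99, 0.0]
contact_force: [-0.7, -0.5, -0.5]
opening: 0.0854
grasp_force: 0.0
w 2113 [ 0.5291 -0.1867  0.0879] 0.08801449894955171 ((0.530147910118103, -0.18636348843574524), 0.023098645731806755)
handle [ 0.44765654 -0.2046303   0.05332914] [ 0.94700176  0.32122844  0.43457988 -0.21451804] -168.71544864726732
top 52 [ 0.5437 -0.1815  0.0904] 0.09010162756101081 ((0.5385116338729858, -0.18562519550323486), 0.019984688609838486)
handle [ 0.47001463 -0.1747913   0.05358263] [ 0.05752077  0.9983443   0.47023425 -0.1841765 ] 167.7791859764407
tab z 0.058259824965366414
cap [0.00958165 0.0002105  0.13159437] 143 ((0.009337184019386768, 0.0009632427827455103), 0.01723567210137844)
tool yaw_y 106.57 shift(mm,tool) [ 1.000e-01 -8.000e-01  1.884e+02] tilt [-2.e-04  4.e-04 -1.e+00]
```

View pics/w1.png

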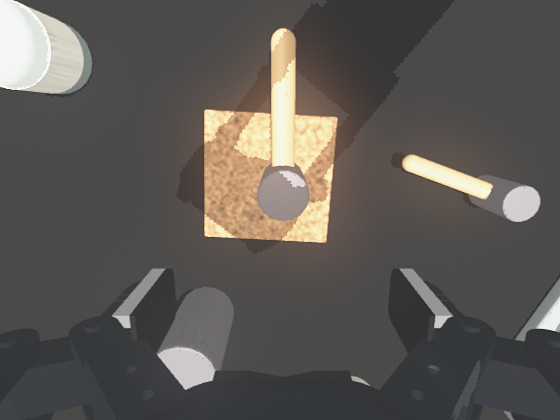

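The wrist view shows the mallet head at (283,193) with its handle running straight up to (283,38), so the tool is aligned. The cap is at jig (9.6, 0.2) mm and the tab is level. Now grip.

```bash
python3 -m jog '1 0 0 28 0;1 0 0 28 0;1 0 0 28 0;1 0 0 28 0;1 0 0 28 0;1 0 0 28 0;1 0 0 20 0;1 0 0 12 0;1 0 0 6 0;1 0 0 0 0;-1 0 0 0 0;-1 0 0 0 0;-1 0 0 0 0;-1 0 0 0 0;-1 0 0 0 0;-1 0 0 0 0;-1 0 0 0 0;-1 0 0 0 0' 90
python3 -c "
from h import *
s=ctrl.state();print(s['eef_pos'],s['opening'],s['grasp_force'],s['contact_force'],s['ft_torque'])"
```

```text
time_s: 12.8
eef_pos: [0.5314, -0.1875, 0.0437]
orientation: [0.001, -0.144, 0.99, -0.0]
contact_force: [-1.6, 2.9, 6.2]
opening: 0.0446
grasp_force: 90.8
[ 0.53143951 -0.18754735  0.04371195] 0.044563673565039735 90.81711888313293 [-1.61364064  2.94020995  6.18807814] [ 0.26769325  0.25663717 -0.01227133]
```

```bash
python3 -m jog '-1 0 0 -13 0;-1 0 0 -37 0;-1 0 0 -37 0;-1 0 0 -37 0;-1 0 0 -37 0;-1 0 0 -37 0;-1 -15.2 27.3 0 0;-1 -15.2 27.3 0 0;-1 -15.2 27.3 0 0;-1 -15.2 27.3 0 0;-1 -15.2 27.3 0 0;-1 -15.2 27.3 0 0;-1 -15.2 27.3 0 0;-1 -15.2 27.3 0 0;-1 -15.2 27.3 0 0;-1 -15.2 27.3 0 0;-1 -15.2 27.3 0 0;-1 -15.2 27.3 0 0;-1 -15.2 27.3 0 0;-1 0 0 0 0'
python3 - <<'E'
from h import *
for _ in range(3): im,P=cloud('side')
s=ctrl.state();print(s['eef_pos'],s['opening'],s['grasp_force'],s['contact_force'])
rel([.6198,.2088,s['eef_pos'][2]])
cv2.imwrite('pics/side2.png',cv2.resize(im[60:220,180:350],(680,560)))
# mallet rel: dark pixels under tcp in side
t=s['eef_pos'];m=(np.hypot(P[...,0]-t[0],P[...,1]-t[1])<.035)&(P[...,2]>.15)&(P[...,2]<t[2]+.02);print('mallet pts z',np.nanpercentile(P[m][:,2],[1,50,99]))
E
```

```text
time_s: 15.3
eef_pos: [0.6189, 0.2107, 0.2395]
orientation: [-0.001, -0.145, 0.989, 0.0]
contact_force: [-0.2, -0.4, -5.8]
opening: 0.0446
grasp_force: 93.0
[0.61876943 0.20809552 0.23979848] 0.04455189737977867 93.007493019104 [ 0.69155117  0.13090542 -4.81394158]
tool yaw_y 106.52 shift(mm,tool) [-1.2  0.4 -0. ] tilt [-0.0017 -0.0012 -1.    ]
mallet pts z [0.20169257 0.23097354 0.25878292]
```

View pics/side2.png

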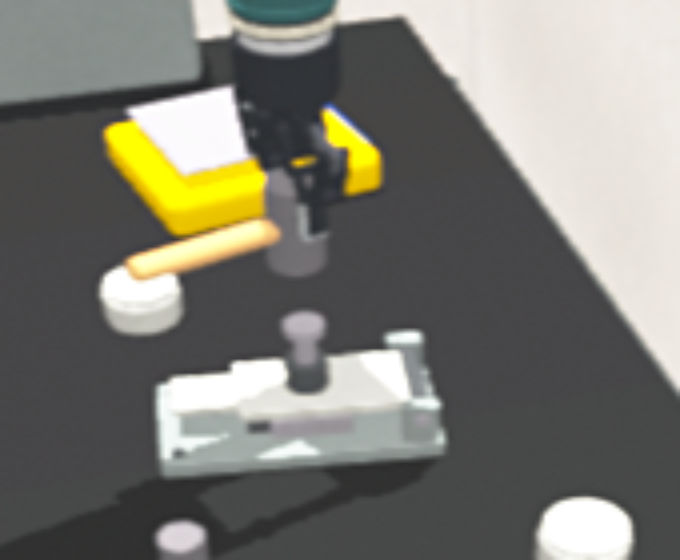

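The side view shows the mallet hanging upright (crop px 297,235) directly above the plunger cap (303,325), with the arm level. Now the blow.

```bash
python3 -m jog '-1 -1.2 0.4 10 0;-1 0 0 10 0;-1 0 0 0 0;-1 0 0 24 0;-1 0 0 28 0;-1 0 0 28 0' 110
python3 -m jog '-1 0 0 -2 0'
python3 -m jog '-1 0 0 -30 0;-1 0 0 -30 0;-1 0 0 -20 0;-1 0 0 0 0;-1 0 0 0 0'
```

```text
time_s: 16.2
eef_pos: [0.6216, 0.2097, 0.1421]
orientation: [0.001, -0.144, 0.99, 0.0]
contact_force: [-2.4, -0.1, 5.8]
opening: 0.044
grasp_force: 112.6
time_s: 16.32
eef_pos: [0.6215, 0.2097, 0.1437]
orientation: [0.001, -0.144, 0.99, 0.0]
contact_force: [-0.9, -0.9, 2.8]
opening: 0.044
grasp_force: 113.1
time_s: 16.95
eef_pos: [0.6197, 0.2093, 0.2211]
orientation: [-0.001, -0.144, 0.99, -0.0]
contact_force: [0.6, -0.8, -4.5]
opening: 0.0444
grasp_force: 112.2
```

The face reached about 102 mm, roughly 28 mm of travel, at about 0.22 m/s. Now back to the mat.

```bash
python3 -m jog '-1 0 0 -20 0;-1 15.2 -27.3 0 0;-1 15.2 -27.3 0 0;-1 15.2 -27.3 0 0;-1 15.2 -27.3 0 0;-1 15.2 -27.3 0 0;-1 15.2 -27.3 0 0;-1 15.2 -27.3 0 0;-1 15.2 -27.3 0 0;-1 15.2 -27.3 0 0;-1 15.2 -27.3 0 0;-1 15.2 -27.3 0 0;-1 15.2 -27.3 0 0;-1 15.2 -27.3 0 0;-1 0 0 0 0;-1 0 0 0 0;-1 0 0 0 0'
python3 - <<'E'
from h import *
im,P=cloud('top')
rel([.5314,-.1875,.0437])
Q=jig(P);m=(np.hypot(Q[...,0]-.01,Q[...,1])<.03)&(Q[...,2]>.09);print('cap',np.nanmedian(Q[m][:,2]))
m=(np.abs(Q[...,1])<.015)&(np.abs(Q[...,0]+.08)<.02);print('tab z',np.nanmedian(Q[m][:,2]))
im,P=cloud('side');s=ctrl.state();t=s['eef_pos'];m=(np.hypot(P[...,0]-t[0],P[...,1]-t[1])<.035)&(P[...,2]>.15)&(P[...,2]<t[2]+.02);print(t[2],'mallet pts z',np.nanpercentile(P[m][:,2],[1,50,99]))
E
```

```text
time_s: 19.08
eef_pos: [0.5321, -0.1861, 0.2427]
orientation: [0.0, -0.144, 0.99, 0.0]
contact_force: [-0.6, -0.4, -4.9]
opening: 0.0439
grasp_force: 113.3
tool yaw_y 106.59 shift(mm,tool) [  1.2  -1.2 199. ] tilt [ 0.e+00  3.e-04 -1.e+00]
cap 0.1318048390563668
tab z 0.05798862825904394
0.24264420190782263 mallet pts z [0.20591677 0.23432859 0.26167541]
```

```bash
python3 -m jog '-1 1.2 -1.2 30 0;-1 0 0 30 0;-1 0 0 30 0;-1 0 0 30 0;-1 0 0 25 0;-1 0 0 20 0;-1 0 0 14 0;-1 0 0 9 0;-1 0 0 5 0;-1 0 0 2 0;-1 0 0 1 0;-1 0 0 0 0;-1 0 0 0 0'
python3 -m jog '-1 0 0 1 0;-1 0 0 0 0;-1 0 0 0 0'
python3 -m jog '-1 0 0 1 0;-1 0 0 0 0;-1 0 0 0 0'
```

```text
time_s: 20.8
eef_pos: [0.5314, -0.1885, 0.0469]
orientation: [0.0, -0.144, 0.99, -0.0]
contact_force: [-0.0, -1.6, -4.2]
opening: 0.0444
grasp_force: 113.3
time_s: 21.18
eef_pos: [0.5311, -0.1884, 0.0456]
orientation: [-0.0, -0.144, 0.99, 0.0]
contact_force: [0.3, 0.8, -4.9]
opening: 0.0438
grasp_force: 113.3
time_s: 21.55
eef_pos: [0.5311, -0.1884, 0.0445]
orientation: [-0.0, -0.144, 0.99, 0.0]
contact_force: [0.8, 0.3, -5.1]
opening: 0.0442
grasp_force: 113.3
```

```bash
python3 -m jog '-1 0 0 0.6 0;-1 0 0 0 0;-1 0 0 0 0'
python3 -m jog '-1 0 0 0.6 0;-1 0 0 0 0;-1 0 0 0 0'
python3 -m jog '-1 0 0 0.4 0;-1 0 0 0 0;-1 0 0 0 0'
```

```text
time_s: 21.92
eef_pos: [0.5311, -0.1884, 0.044]
orientation: [-0.0, -0.144, 0.99, 0.0]
contact_force: [0.3, 0.4, -5.6]
opening: 0.0441
grasp_force: 113.3
time_s: 22.3
eef_pos: [0.5313, -0.1884, 0.0438]
orientation: [0.0, -0.144, 0.99, -0.0]
contact_force: [-1.7, 1.3, 0.8]
opening: 0.0441
grasp_force: 113.2
time_s: 22.68
eef_pos: [0.5314, -0.1884, 0.0438]
orientation: [0.0, -0.144, 0.99, -0.0]
contact_force: [-3.5, 2.1, 6.0]
opening: 0.0443
grasp_force: 113.2
```

It rests on the mat. Release and retreat.

```bash
python3 -m jog '0.2 0 0 0 0;0.2 0 0 0 0;0.4 0 0 0 0;0.6 0 0 0 0;1 0 0 0 0;1 0 0 0 0;1 0 0 0 0;1 0 0 -15 0;1 0 0 -35 0;1 0 0 -40 0;1 0 0 -40 0;1 0 0 -40 0;1 0 0 -40 0;1 -35 0 -30 0;1 -40 0 0 0;1 0 0 0 0' 20
python3 - <<'E'
from h import *
for n in('top','side'):
    im,P=cloud(n);cv2.imwrite(f'pics/{n}3.png',im)
    Z=P[...,2];p=P[(np.hypot(P[...,0]-.53,P[...,1]+.19)<.04)&(Z>.082)&(Z<.1)]
    print(n,'mallet top',len(p),p.mean(0).round(4) if len(p) else '')
    Q=jig(P);m=(np.hypot(Q[...,0]-.01,Q[...,1])<.03)&(Q[...,2]>.09);print('cap',np.nanmax(Q[m][:,2]))
    m=(np.abs(Q[...,1])<.015)&(np.abs(Q[...,0]+.08)<.02);print('tab z',np.nanmedian(Q[m][:,2]))
a=cv2.imread('pics/side3.png')[90:390,170:400]; cv2.imwrite('pics/side3c.png',cv2.resize(a,(460,600)))
E
```

```text
time_s: 24.68
eef_pos: [0.605, -0.1663, 0.2844]
orientation: [0.001, -0.145, 0.989, -0.0]
contact_force: [0.2, 0.6, -0.6]
opening: 0.0857
grasp_force: 0.0
top mallet top 6 [ 0.5318 -0.182   0.0859]
cap 0.13651856978944854
tab z 0.05796526626926801
side mallet top 214 [ 0.5313 -0.1903  0.0892]
cap 0.1346351501638997
tab z 0.05446749848165522
```

View pics/side3c.png

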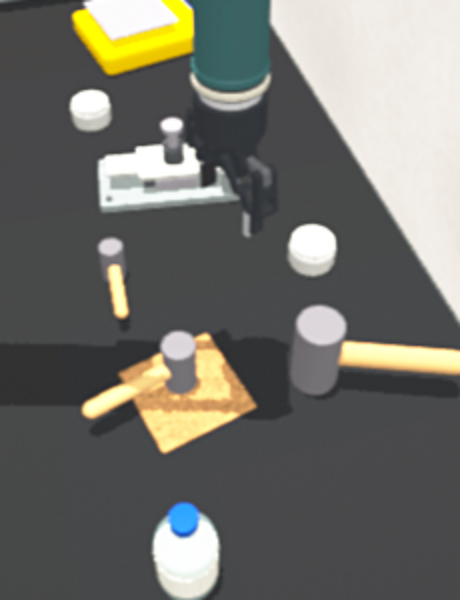

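The mallet stands upright on its mat (crop px 180,362). The arm is level, the plunger is back up (172,127), the bottle and tins have not moved, and the gripper is clear.

```bash
python3 -c "
from workcell import ctrl
print(ctrl.hand_in())"
```

```text
the job is handed in; nothing more can be done
None
```

The job is handed in: the arm is down on its stop, the plunger was struck to about 28 mm at roughly 0.2 m/s and sprang back up, and the mallet stands face down on its mat, but I did not check the mark on the tag itself.

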